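# Setting out a balcony barber bench

### The job

Set out the barber bench: press the red latch button so that the storage box springs open, then stand every spray can upright in it, one to a cell, and leave the lid open. Slide every stone tool rest along the marble, without ever lifting it off, onto the mat whose border matches its coloured band, centred and squared up within the border. Leave the mug, the clipper, the guard combs and the pick comb where they are.

Things in the scene. Friction and masses are not known exactly. Their poses are not given: they have to be found in the camera images.
- mat_orange: Orange mat: flat black rubber mat with a 6 mm orange border, 70 mm (its x) by 130 mm (its y) over the border, let in flush with the bench (nothing to climb, slabs slide straight over it), fixed. Origin at its centre, at bench height.
- mat_blue: Blue mat: flat black rubber mat with a 6 mm blue border, 70 mm (its x) by 130 mm (its y) over the border, let in flush with the bench (nothing to climb, slabs slide straight over it), fixed. Origin at its centre, at bench height.
- mat_green: Green mat: flat black rubber mat with a 6 mm green border, 70 mm (its x) by 130 mm (its y) over the border, let in flush with the bench (nothing to climb, slabs slide straight over it), fixed. Origin at its centre, at bench height.
- rest_orange: Orange tool rest: loose dark stone slab with the orange band across its top, 50 mm (its x) by 110 mm (its y) by 22 mm high, about 0.35 kg, lying flat on the bench (z = 0). Origin at the centre of its underside. May be absent.
- rest_blue: Blue tool rest: loose dark stone slab with the blue band across its top, 50 mm (its x) by 110 mm (its y) by 22 mm high, about 0.35 kg, lying flat on the bench (z = 0). Origin at the centre of its underside. May be absent.
- rest_green: Green tool rest: loose dark stone slab with the green band across its top, 50 mm (its x) by 110 mm (its y) by 22 mm high, about 0.35 kg, lying flat on the bench (z = 0). Origin at the centre of its underside. May be absent.
- can0: Spray can, silver with a pale metal top: upright cylinder 52 mm in diameter, 130 mm high, straight-sided from about 10 to 115 mm, about 0.18 kg, standing on the bench. Origin at the centre of its underside, z up its axis. May be absent.
- can1: Spray can, red with a pale metal top: upright cylinder 52 mm in diameter, 130 mm high, straight-sided from about 10 to 115 mm, about 0.18 kg, standing on the bench. Origin at the centre of its underside, z up its axis. May be absent.
- can2: Spray can, blue with a pale metal top: upright cylinder 52 mm in diameter, 130 mm high, straight-sided from about 10 to 115 mm, about 0.18 kg, standing on the bench. Origin at the centre of its underside, z up its axis. May be absent.
- can3: Spray can, white with a pale metal top: upright cylinder 52 mm in diameter, 130 mm high, straight-sided from about 10 to 115 mm, about 0.18 kg, standing on the bench. Origin at the centre of its underside, z up its axis. May be absent.
- box: Grey plastic storage box, fixed: 78 mm (its x) by 300 mm (its y) by 75 mm high, walls and floor 4 mm, divided into one row of four cells along its y. Origin at the centre of its underside; its front (-x) faces the robot. Its clear lid covers the top at the start.
- cell0 (a point): Centre of the floor (4 mm above the bench) of cell 0 of the storage box; each cell is 70 mm (box x) by 70 mm (box y) inside.
- cell1 (a point): Centre of the floor (4 mm above the bench) of cell 1 of the storage box; each cell is 70 mm (box x) by 70 mm (box y) inside.
- cell2 (a point): Centre of the floor (4 mm above the bench) of cell 2 of the storage box; each cell is 70 mm (box x) by 70 mm (box y) inside.
- cell3 (a point): Centre of the floor (4 mm above the bench) of cell 3 of the storage box; each cell is 70 mm (box x) by 70 mm (box y) inside.
- lid (a joint): Angle of the clear lid (rad), hinged along the far (+x) top edge of the box: 0 shut and latched, 2.3 fully open, leaning back. A spring throws it open by itself, in about a second, once the latch is released, and keeps it open.
- button (a joint): Angle of the latch rocker (rad), 0 at rest to 0.38 fully pressed; a spring returns it. The lid is let go at 0.2 to 0.25; pressing takes 2 to 4 N.
- button_top (a point): Centre of the top face of the red latch button, a pad 36 mm (box x) by 40 mm (box y) that sticks out of the middle of the box front, 70 mm above the bench. Press it straight down by about 9 mm. Behind it, towards the box, the latch catch rises to 90 mm above the bench, its near face 25 mm from this point.
- mug: Green ceramic mug, 80 mm in diameter, 90 mm high, to be left alone. Origin at the centre of its underside.
- clipper: Silver hair clipper lying flat, about 140 by 46 by 34 mm, to be left alone. Origin under its middle.
- guards: Orange guard comb set, 60 by 120 by 31 mm, to be left alone. Origin at the centre of its underside.
- pick: Steel pick comb lying flat, about 170 by 50 by 6 mm, to be left alone. Origin under its middle.
Mind the look-alikes: they are no part of the job. Leave any purple look-alike of the rest_blue alone.

How it is judged (in metres and radians):
On the way:
1. the storage box has sprung open (value of joint lid above 1.9 rad), for 0.2 s.
At the end, for the whole second after the job is handed in: Lid open beyond 1.9 rad; every rest present flat and still on the mat of its colour, centre within 13 mm of the mat centre, turned under 0.15 rad from it; every can present upright (within 0.12 rad) and still on the floor of a cell, one to a cell (value of joint lid above 1.9 rad and horizontal distance between rest_orange and mat_orange below 0.013 m and angle between the y axis of rest_orange and the y axis of mat_orange, either way round below 0.15 rad and height (world z) of each of rest_orange, rest_blue, rest_green below 0.005 m and linear speed of each of rest_orange, rest_blue, rest_green, can0, can1, can2, can3 below 0.02 m/s and horizontal distance between rest_blue and mat_blue below 0.013 m and angle between the y axis of rest_blue and the y axis of mat_blue, either way round below 0.15 rad and horizontal distance between rest_green and mat_green below 0.013 m and angle between the y axis of rest_green and the y axis of mat_green, either way round below 0.15 rad and (horizontal distance between can0 and cell0 below 0.025 m or horizontal distance between can0 and cell1 below 0.025 m or horizontal distance between can0 and cell2 below 0.025 m or horizontal distance between can0 and cell3 below 0.025 m) and height (world z) of each of can0, can1, can2, can3 below 0.012 m and angle between each of can0, can1, can2, can3's own z axis and vertical below 0.12 rad and (horizontal distance between can1 and cell0 below 0.025 m or horizontal distance between can1 and cell1 below 0.025 m or horizontal distance between can1 and cell2 below 0.025 m or horizontal distance between can1 and cell3 below 0.025 m) and (horizontal distance between can2 and cell0 below 0.025 m or horizontal distance between can2 and cell1 below 0.025 m or horizontal distance between can2 and cell2 below 0.025 m or horizontal distance between can2 and cell3 below 0.025 m) and (horizontal distance between can3 and cell0 below 0.025 m or horizontal distance between can3 and cell1 below 0.025 m or horizontal distance between can3 and cell2 below 0.025 m or horizontal distance between can3 and cell3 below 0.025 m)); the robot touches nothing.
It fails at once if a tool rest is lifted off the bench (more than 12 mm) (height (world z) of any of rest_orange, rest_blue, rest_green above 0.012 m).
It fails at once if the mug, clipper, guard combs or pick comb is moved by more than 30 mm (distance of any of mug, clipper, guards, pick from where it was at the start of the episode above 0.03 m).
Of rest_orange, rest_blue, rest_green only 2 to 3 are there at a start; the rules pass over those that are not, and their reading is None.
Of can0, can1, can2, can3 only 3 to 4 are there at a start; the rules pass over those that are not, and their reading is None.
At some moment in a run one of rest_orange, rest_blue, rest_green may be knocked a few centimetres aside while the robot is not near it.
It also fails if it takes over 210 s, if anything falls off the work surface, if the arm or the gripper's body presses on something with over 40 N, if the wrist force passes 120 N, or if a joint passes its speed limit or range.

### The arm

A 6-joint arm with a two-finger parallel gripper is mounted at the origin on the work surface. World frame = base frame: x ahead of the robot, y to its left, z up, the work surface at z = 0. Lengths are in m, angles in degrees, forces in N, time in s.
With the tool pointing down it reaches from about 0.275 to 0.725 m from the base axis. Payload 15.9 kg.
Tool frame: the origin (TCP) lies at the very end of the fingers, on their centre line; the grasp point (between the pads) lies 19 mm behind it; x points along the fingers, z is the direction in which the jaws open and shut, and the axes are right-handed (so a half turn about x gives the same grasp; the last joint's range is limited). The gripper opens to 85 mm and grips with 20 to 120 N. Pads are 22 mm wide; open, the fingers measure 114 mm over their backs; the gripper's body (76 mm by 85 mm) begins 54 mm behind the grasp point. The pads swing forward as they close: fully open they stand 13 mm farther back than shut.
Start: joints at [67.838, 12.198, -1.971, 75.831, 0, 90], TCP at [0.189, 0.463, 0.231] pointing down, gripper open.
Joint ranges: [-170.91, 170.91], [-42.67, 98.43], [-65.05, 77.54], [-120.47, 116.71], [-90, 82.35], [-180, 180]. Speed limits (degrees/s): [108.29, 108.29, 136.94, 147.25, 180, 180].

### API

Orientations are given as [roll, pitch, yaw] about the fixed x, y, z axes, in that order (R = Rz(yaw) Ry(pitch) Rx(roll)).
In Python, from cell import manip gives the robot as it stands. Calls block until the motion is done:
- manip.goto(position, orientation): joint-space move of the TCP to a pose.
- manip.move_l(position, ori=None, speed=0.15): straight line of the TCP; ori=None keeps the orientation; speed is the mean speed in m/s.
- manip.goto_joints(angles): joint-space move.
- manip.set_gripper(opening, squeeze=None): finger opening in m; squeeze is the grip in N (None keeps the last); returns when the fingers have stopped.
- manip.sleep(seconds).
- manip.inverse_kinematics(position, orientation): joint angles nearest the present ones, or None.
- manip.read_state(): the state.
- manip.capture(name): name is "side" or "top"; returns the picture (384x512x3 uint8, red, green, blue); there is no depth.
- manip.camera_model(name): a dict with "K" (3x3 intrinsics, pixels), "k1" (the pictures are not rectified: a ray, as slopes to the right and down, at radius r is drawn at 1 + k1 r^2 times it, then the intrinsics apply), "rvec" (rotation vector, rad) and "tvec" (3), from world to camera coordinates, as OpenCV has them. Camera axes: x right, y down, z forward; pixel columns grow to the right and rows downward; lengths in m; the calibration is good to about 2 mm. A picture is of the moment at which its call begins. camera_model takes no time and is no camera call.
A pose or a line that the arm cannot do raises manip.IKError and nothing moves.
- manip.close_job(): hands the job in, once; it reports no verdict.
Trained networks look in the newest picture that a camera, given by its name, has taken for a name from the list of things; names that differ only in an ending like _2 or _b are one class to them, and where a whole thing is asked for, a point or a joint stands for the part that bears it (a point fixed in the world has none). Each returns a list of dicts, best first, with "confidence" (0 to 1); they miss things now and then, are a little off and sometimes report something else, mostly with a low value. They report only what shows in the picture. A call takes as long as a camera call. They do not tell look-alikes from the thing itself.
- manip.find_in(query, camera): "location" ([x, y, z] in m, in world coordinates, good to about 4 mm: the middle of the surface that is visible of it).
- manip.cut_out(query, camera): "region" (384x512 bool, what is visible of it).
The state is a dict: "t": time; "joint_pos": joint angles; "qvel": joint speeds; "joint_torque": joint torques, N m; "tool_pos": TCP position; "orientation": TCP orientation; "ft_force": force on the tool from outside, world axes, zero at the start; "torque": the same for the moment, N m; "width": finger opening in m.
Only numpy, scipy, OpenCV 4.12 (cv2) and the standard library are available. Lean on these libraries where they do the work, as an engineer would, in place of code of your own. Each camera call takes 0.05 s, during which the arm holds its last target.

## Working session

There is one attempt and no reset: what is moved stays moved. The work goes in short steps, each a Python script; the robot and the scene stay as the last script left them, time stands still between calls to the robot, and variables do not carry over. Pictures are saved under pics/ and viewed, and the job is handed in when it is done.

```bash
ls; mkdir -p pics; python3 - <<'E'
from cell import manip
import cv2,numpy as np
for c in("top","side"):
    im=manip.capture(c); cv2.imwrite(f"pics/{c}0.png",cv2.resize(im[:,:,::-1],(800,600),interpolation=cv2.INTER_CUBIC))
    m=manip.camera_model(c); R=cv2.Rodrigues(np.array(m["rvec"],float))[0]
    print(c,m["K"],m["k1"],"pos",-R.T@np.array(m["tvec"]).ravel())
print(manip.read_state())
E
```

```text
pics
top [[412.81862476   0.         253.9976693 ]
 [  0.         412.81862476 188.41729387]
 [  0.           0.           1.        ]] -0.12226811187971731 pos [ 0.29460346 -0.0549365   1.28169122]
side [[359.59249768   0.         250.9533958 ]
 [  0.         359.59249768 190.68985415]
 [  0.           0.           1.        ]] -0.009527134378190317 pos [-7.61792343e-04 -1.01437692e+00  9.12074656e-01]
{'t': 0.1, 'joint_pos': array([ 6.78374573e+01,  1.22233888e+01, -2.00239001e+00,  7.58318675e+01,
       -6.06558102e-04,  9.00004572e+01]), 'qvel': array([-0.00930704,  0.00114658,  0.11538271, -0.08336177, -0.0569643 ,
       -0.01538795]), 'joint_torque': array([ 1.45682148e-03, -6.87249899e+01,  4.87806451e+01,  1.21614386e-02,
        8.35334822e-05, -1.23307453e-05]), 'tool_pos': array([0.18850972, 0.46278474, 0.23086902]), 'orientation': array([-179.3966954 ,   89.94235051, -111.55969495]), 'ft_force': array([-0.71699234,  0.21151239,  0.64644954]), 'torque': array([-0.01030184, -0.00830006,  0.02554085]), 'width': 0.08543550392740643}
```

View pics/top0.png

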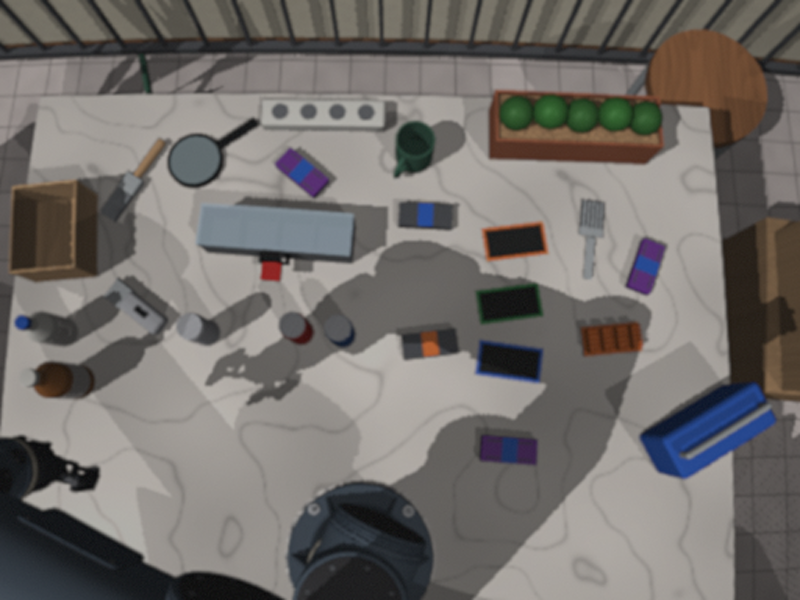

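View pics/side0.png

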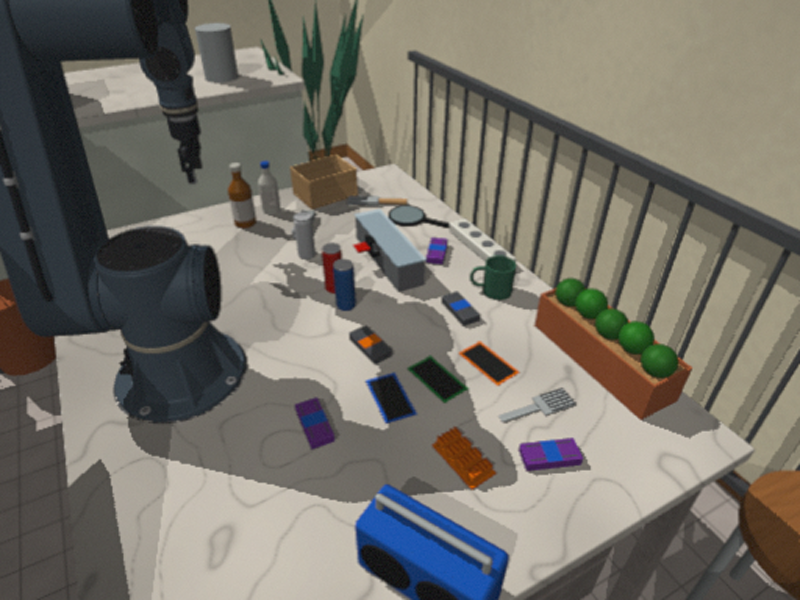

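The top view (up = +x, left = +y; 800 px picture) shows:
- **Box:** at (276,232), with the red button at (271,268).
- **Cans:** silver (197,328), red (297,328), blue (340,330). No white one is visible.
- **Rests:** dark slabs with a blue band (427,215) and an orange band (430,343). No green one is visible.
- **Mats:** orange (515,241), green (509,302), blue (509,361).

What could be mistaken for a target:
- **rest_blue:** the purple slabs with a blue band at (302,172), (646,265) and (508,449).
- **Cans:** the glass bottles at (45,325) and (62,380).

Next I run the networks and fit silhouettes.

```bash
cat > h.py <<'E'
from cell import manip
import cv2,numpy as np
from scipy.optimize import minimize
def cam(c):
    m=manip.camera_model(c); return np.array(m["K"],float),np.array([m["k1"],0,0,0,0],float),np.array(m["rvec"],float),np.array(m["tvec"],float)
CAM={c:cam(c) for c in("top","side")}
def proj(P,c):
    K,d,r,t=CAM[c]; return cv2.projectPoints(np.asarray(P,float).reshape(-1,1,3),r,t,K,d)[0].reshape(-1,2)
def unproj(px,c,z):
    K,d,r,t=CAM[c]; u=cv2.undistortPoints(np.asarray(px,float).reshape(-1,1,2),K,d).reshape(-1,2)
    R=cv2.Rodrigues(r)[0]; C=-R.T@t.ravel(); D=np.c_[u,np.ones(len(u))]@R
    return C+D*((z-C[2])/D[:,2])[:,None]
def boxpts(w,l,h,z0=0):
    return np.array([[a*w/2,b*l/2,z] for a in(-1,1) for b in(-1,1) for z in ((z0,h) if h>z0 else (z0,))])
a=np.linspace(0,2*np.pi,24,endpoint=False)
CANP=np.array([[.026*np.cos(t),.026*np.sin(t),z] for z in(0,.118) for t in a]+[[.019*np.cos(t),.019*np.sin(t),.13] for t in a])
SH=4
def hullmask(P,c):
    h=cv2.convexHull((proj(P,c)*1).astype(np.float32))
    m=np.zeros((384*2,512*2),np.uint8); cv2.fillConvexPoly(m,np.round((h+.5)*2*2**SH).astype(np.int32),1,shift=SH); return m>0
def pose(P,p):
    x,y,w=p; c,s=np.cos(w),np.sin(w); return np.asarray(P)@np.array([[c,s,0],[-s,c,0],[0,0,1]])+[x,y,0]
def fit(P,masks,p0,yaw=True):
    up={c:cv2.resize(m.astype(np.uint8),(1024,768),interpolation=cv2.INTER_NEAREST)>0 for c,m in masks.items()}
    def f(q):
        p=[q[0],q[1],q[2] if yaw else 0]; e=0
        for c,m in up.items():
            h=hullmask(pose(P,p),c); e-=(h&m).sum()/max(1,(h|m).sum())
        return e/len(up)
    best=None
    for w in ([p0[2]+k for k in(-.25,0,.25)] if yaw else [0]):
        s=np.array([p0[0],p0[1],w][:3 if yaw else 2]); n=len(s)
        sim=np.vstack([s]+[s+np.eye(n)[i]*[.008,.008,.15][i] for i in range(n)])
        r=minimize(f,s,method="Nelder-Mead",options=dict(initial_simplex=sim,xatol=2e-4,fatol=1e-4))
        if best is None or r.fun<best.fun: best=r
    return best.x,-best.fun
def shot(n,cams=("top","side")):
    for c in cams:
        im=manip.capture(c); cv2.imwrite(f"pics/{n}_{c}.png",cv2.resize(im[:,:,::-1],(800,600),interpolation=cv2.INTER_CUBIC))
E
python3 - <<'E'
from h import *
import pickle
out={}
for c in("top","side"):
    manip.capture(c)
    for q in "mat_orange mat_blue mat_green rest_orange rest_blue rest_green can0 can1 can2 can3 box button_top mug clipper guards pick".split():
        r=manip.find_in(q,c); k=manip.cut_out(q,c)
        for d in k:
            ys,xs=np.nonzero(d["region"]); d["c"]=(xs.mean().round(),ys.mean().round()) if len(xs) else None
        out[c,q]=(r,k)
        print(c,q,[(np.round(d["location"],3).tolist(),round(d["confidence"],2)) for d in r[:4]],[(d["c"],int(d["region"].sum()),round(d["confidence"],2)) for d in k[:4]])
pickle.dump(out,open("det.pkl","wb"))
E
```

```text
top mat_orange [([0.626, -0.301, -0.003], 0.64), ([0.552, 0.176, 0.071], 0.41)] [((np.float64(329.0), np.float64(154.0)), 863, 0.73), ((np.float64(176.0), np.float64(146.0)), 2698, 0.58)]
top mat_blue [([0.379, -0.283, -0.001], 0.78)] [((np.float64(325.0), np.float64(231.0)), 927, 0.98), ((np.float64(177.0), np.float64(150.0)), 3484, 0.66)]
top mat_green [([0.496, -0.286, -0.0], 0.89)] [((np.float64(325.0), np.float64(194.0)), 932, 0.68), ((np.float64(177.0), np.float64(150.0)), 3365, 0.26)]
top rest_orange [([0.413, -0.122, 0.021], 0.7)] [((np.float64(274.0), np.float64(220.0)), 567, 0.81)]
top rest_blue [([0.672, -0.116, 0.025], 0.8), ([0.573, -0.567, 0.021], 0.8), ([0.21, -0.276, 0.024], 0.74)] [((np.float64(325.0), np.float64(288.0)), 612, 0.77), ((np.float64(271.0), np.float64(138.0)), 561, 0.7), ((np.float64(193.0), np.float64(110.0)), 564, 0.69), ((np.float64(412.0), np.float64(170.0)), 560, 0.55)]
top rest_green [([0.612, 0.175, 0.084], 0.28)] []
top can0 [([0.421, 0.303, 0.122], 0.92), ([0.426, 0.039, 0.13], 0.63)] [((np.float64(218.0), np.float64(211.0)), 322, 0.85), ((np.f
[... 3458 characters left out ...]
tton_top [([0.552, 0.178, 0.068], 0.49)] [((np.float64(233.0), np.float64(156.0)), 50, 0.6)]
side mug [([0.794, -0.099, 0.062], 0.9)] [((np.float64(317.0), np.float64(177.0)), 610, 0.64), ((np.float64(194.0), np.float64(150.0)), 324, 0.39)]
side clipper [([0.598, 0.138, 0.081], 0.55), ([0.503, 0.487, 0.026], 0.41), ([0.413, 0.118, 0.104], 0.29)] [((np.float64(194.0), np.float64(141.0)), 35, 0.4)]
side guards [([0.419, -0.507, 0.027], 0.89)] [((np.float64(296.0), np.float64(293.0)), 845, 0.67), ((np.float64(312.0), np.float64(232.0)), 482, 0.45)]
side pick [([0.792, -0.1, 0.057], 0.47)] [((np.float64(347.0), np.float64(259.0)), 458, 0.75), ((np.float64(249.0), np.float64(159.0)), 1411, 0.75)]
```

```bash
python3 - <<'E'
from h import *
import pickle,json
o=pickle.load(open("det.pkl","rb"))
def M(c,q,cx,cy,tol=6):
    for d in o[c,q][1]:
        if d["c"] and abs(d["c"][0]-cx)<tol and abs(d["c"][1]-cy)<tol: return d["region"]
mat=boxpts(.07,.13,0); rest=boxpts(.05,.11,.022)
res={}
def do(n,P,ms,p0,yaw=True):
    ms={c:m for c,m in ms.items() if m is not None}
    both=fit(P,ms,p0,yaw); s=[fit(P,{c:m},p0,yaw) for c,m in ms.items()]
    res[n]=both[0].tolist(); print(n,both[0].round(4),round(both[1],3),[(c,x.round(4).tolist(),round(v,2)) for c,(x,v) in zip(ms,s)])
do("mat_orange",mat,{"top":M("top","mat_orange",329,154),"side":M("side","mat_orange",312,232)},[.627,-.303,0])
do("mat_green",mat,{"top":M("top","mat_green",325,194),"side":M("side","mat_green",279,241)},[.497,-.288,0])
do("mat_blue",mat,{"top":M("top","mat_blue",325,231),"side":M("side","mat_blue",249,254)},[.377,-.287,0])
do("rest_orange",rest,{"top":M("top","rest_orange",274,220),"side":M("side","rest_orange",236,220)},[.41,-.13,0])
do("rest_blue",rest,{"top":M("top","rest_blue",271,138),"side":M("side","rest_blue",294,197)},[.67,-.12,0])
do("can0",CANP,{"top":M("top","can0",127,211),"side":M("side","can0",194,150)},[.42,.303,0],False)
do("can1",CANP,{"top":M("top","can0",190,211),"side":M("side","can0",210,169)},[.42,.115,0],False)
do("can2",CANP,{"top":M("top","can0",218,211),"side":M("side","can0",220,182)},[.42,.03,0],False)
do("box",boxpts(.078,.3,.078),{"top":M("top","box",177,150)},[.61,.175,-.1])
json.dump(res,open("res.json","w"))
# overlay
for c,f in(("top","pics/top0.png"),("side","pics/side0.png")):
    im=cv2.imread(f)
    for n,p in res.items():
        P={"m":mat,"r":rest,"c":CANP,"b":boxpts(.078,.3,.078)}[n[0]]
        h=cv2.convexHull(proj(pose(P,(p+[0])[:3]),c).astype(np.float32))
        cv2.polylines(im,[((h+.5)*800/512).round().astype(int)],True,(0,255,255),1)
    b=proj([[.552,.181,.07]],c)[0]*800/512; cv2.circle(im,tuple(b.astype(int)),3,(0,255,0),-1)
    x0,y0=(150,130) if c=="top" else (230,150)
    cv2.imwrite(f"pics/ov_{c}.png",cv2.resize(im[y0:y0+270,x0:x0+400],(800,540),interpolation=cv2.INTER_CUBIC))
E
```

```text
mat_orange [ 0.6289 -0.2977  0.1345] 0.908 [('top', [0.6292, -0.3007, 0.1476], np.float64(0.97)), ('side', [0.6303, -0.2929, 0.1483], np.float64(0.92))]
mat_green [ 0.4988 -0.2862  0.1403] 0.901 [('top', [0.4985, -0.2875, 0.1464], np.float64(0.96)), ('side', [0.5004, -0.2797, 0.1316], np.float64(0.92))]
mat_blue [ 0.3816 -0.2843 -0.1269] 0.924 [('top', [0.3806, -0.2869, -0.1324], np.float64(0.94)), ('side', [0.382, -0.2808, -0.1245], np.float64(0.95))]
rest_orange [ 0.4124 -0.124   0.1173] 0.867 [('top', [0.4126, -0.1256, 0.1264], np.float64(0.89)), ('side', [0.413, -0.1213, 0.0618], np.float64(0.86))]
rest_blue [ 0.6752 -0.1129 -0.0038] 0.857 [('top', [0.6743, -0.1133, -0.0238], np.float64(0.9)), ('side', [0.6779, -0.107, -0.0691], np.float64(0.84))]
can0 [0.425  0.3201] 0.903 [('top', [0.4246, 0.3184], np.float64(0.93)), ('side', [0.4291, 0.3333], np.float64(0.93))]
can1 [0.4324 0.1463] 0.554 [('side', [0.4324, 0.1463], np.float64(0.55))]
can2 [0.427  0.0441] 0.86 [('top', [0.4287, 0.0438], np.float64(0.92)), ('side', [0.4308, 0.0585], np.float64(0.94))]
box [ 0.6252  0.1787 -0.0602] 0.897 [('top', [0.6252, 0.1787, -0.0602], np.float64(0.9))]
```

View pics/ov_top.png

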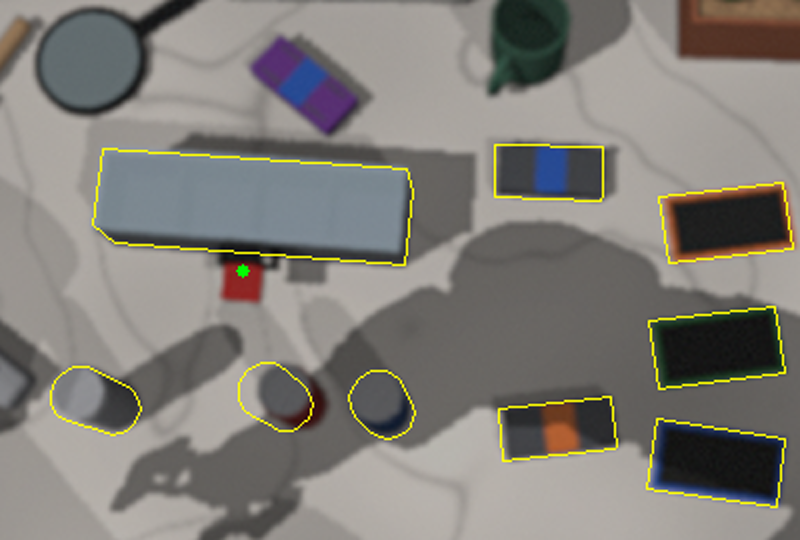

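View pics/ov_side.png

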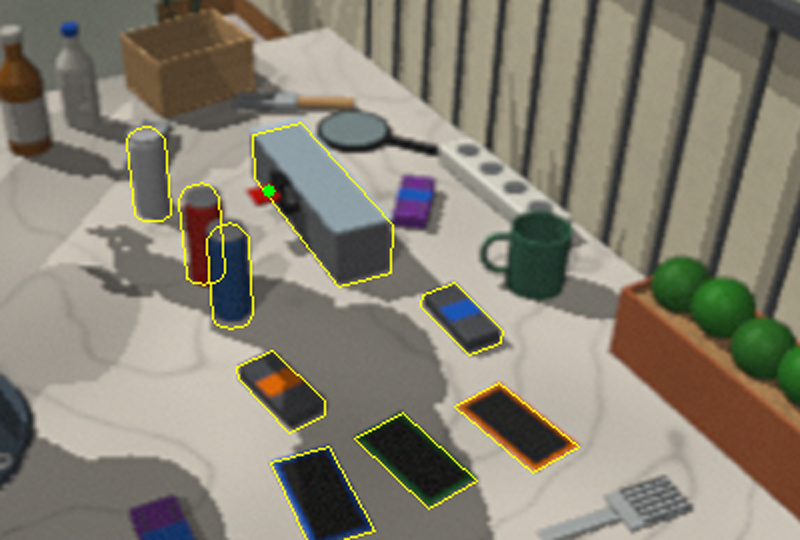

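The overlays fit the mats, rests and box well in the top view. The side fits are biased in depth, so I'll trust the top view. The red can's outline is off because it had no top mask. The chosen slabs (427,215) and (430,343) are dark with the right bands. Next come close crops of the cans and the box front.

```bash
python3 - <<'E'
from h import *
im=manip.capture("top")[:,:,::-1].copy()
np.save("top.npy",im)
def crop(x0,y0,w,h,s,f):
    c=cv2.resize(im[y0:y0+h,x0:x0+w],(w*s,h*s),interpolation=cv2.INTER_CUBIC)
    return c
a=crop(110,195,130,30,6,"");b=crop(120,120,130,65,6,"")
cv2.imwrite("pics/crop1.png",np.vstack([a,b]))
for n,p in (("can0",(.4246,.3184)),("can1",(.425,.12)),("can2",(.4287,.0438))):
    print(n,proj([[*p,.125],[*p,0]],"top").round(1).tolist())
E
```

```text
can0 [[120.2, 208.6], [132.4, 213.3]]
can1 [[189.2, 209.9], [195.1, 214.6]]
can2 [[216.2, 209.2], [219.5, 213.9]]
```

View pics/crop1.png

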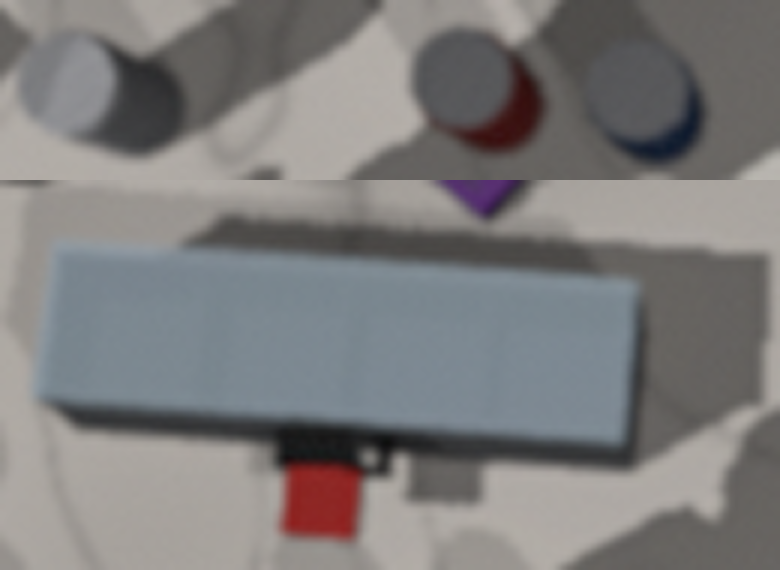

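```bash
python3 - <<'E'
from h import *
px=lambda l,x0,y0:np.array(l)/6+[x0-.5,y0-.5]
print("cans",unproj(px([(70,83),(463,80),(638,88)],110,195),"top",.127).round(4).tolist())
print("btn",unproj(px([(288,283),(362,286),(357,358),(282,354),(322,320)],120,120),"top",.07).round(4).tolist())
L=unproj(px([(55,63),(638,100),(628,265),(38,220)],120,120),"top",.079); print("lid",L.round(4).tolist())
print(np.linalg.norm(np.diff(np.r_[L,L[:1]],axis=0),axis=1).round(4),L.mean(0))
e=(L[0]-L[1]+L[3]-L[2])/2; print("yaw",np.arctan2(-e[0],e[1]))
for yw in(-.06,-.05):
  print([manip.inverse_kinematics([.535,.18,.07],[180,90,y]) is not None for y in(0,90,180)])
E
```

```text
cans [[0.4252, 0.3149, 0.127], [0.4306, 0.1272, 0.127], [0.4285, 0.0447, 0.127]]
btn [[0.561, 0.1999, 0.07], [0.56, 0.1623, 0.07], [0.5232, 0.1631, 0.07], [0.5246, 0.2009, 0.07], [0.5423, 0.1817, 0.07]]
lid [[0.6721, 0.3249, 0.079], [0.6565, 0.0259, 0.079], [0.5711, 0.0283, 0.079], [0.5895, 0.3273, 0.079]]
[0.2994 0.0854 0.2996 0.0826] [0.62227166 0.17662789 0.079     ]
yaw -0.0568523248694379
[True, True, True]
[True, True, True]
```

```bash
cat >> h.py <<'E'
def fzero(): return manip.read_state()["ft_force"].copy()
def ori(pos,yaw):
    """tool-down, jaws along yaw (deg); picks the half turn nearer the present joints"""
    j=manip.read_state()["joint_pos"]; best=None
    for k in(yaw,yaw+180):
        o=[0,90,(k+180)%360-180]; q=manip.inverse_kinematics(list(pos),o)
        if q is None: continue
        d=np.abs(np.array(q)-j).max()
        if abs(q[5])<175 and (best is None or d<best[0]): best=(d,o)
    return best[1]
def st(tag=""):
    s=manip.read_state(); print(tag,"t",round(s["t"],1),"tcp",s["tool_pos"].round(4).tolist(),"F",s["ft_force"].round(1).tolist(),"w",round(s["width"],4)); return s
E
python3 - <<'E'
from h import *
x,y=.5400,.1815
o=ori([x,y,.09],86.7)
manip.goto([x,y,.17],o); manip.set_gripper(0.0); st("above")
manip.move_l([x,y,.085],o,.12); s=st("low"); f0=s["ft_force"]
z=.085
while z>.052:
    z-=.002; manip.move_l([x,y,z],o,.05); s=manip.read_state(); df=s["ft_force"]-f0
    print(round(z,3),s["tool_pos"][2].round(4),df.round(1).tolist())
    if df[2]>9 : break
manip.move_l([x,y,.17],o,.2); st("up")
manip.sleep(.3)
shot("open")
E
```

```text
above t 5.9 tcp [0.54, 0.1815, 0.17] F [-0.1, -0.6, 0.3] w 0.0002
low t 6.7 tcp [0.5404, 0.1816, 0.0857] F [0.3, 0.6, 0.0] w 0.0001
0.083 0.0833 [-0.3, -1.7, -0.4]
0.081 0.0809 [-0.2, -1.0, -0.6]
0.079 0.0789 [-0.1, -1.0, -0.4]
0.077 0.0768 [0.2, -0.8, 0.3]
0.075 0.0748 [-0.4, -1.7, 0.3]
0.073 0.0729 [0.3, -0.2, 0.1]
0.071 0.0709 [-1.3, -0.2, 0.3]
0.069 0.0692 [-5.8, -0.9, 9.1]
up t 9.4 tcp [0.5397, 0.1814, 0.1688] F [-0.5, 0.9, -0.8] w 0.0002
```

View pics/open_top.png

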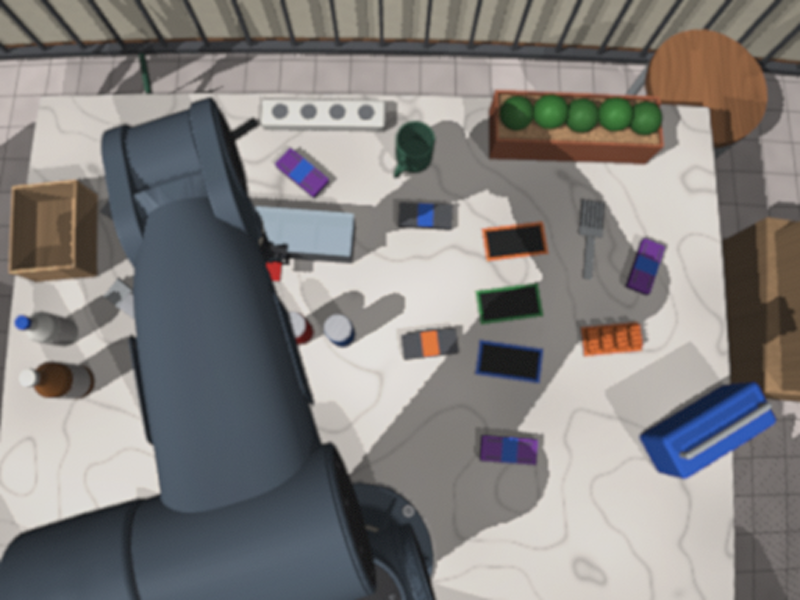

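View pics/open_side.png

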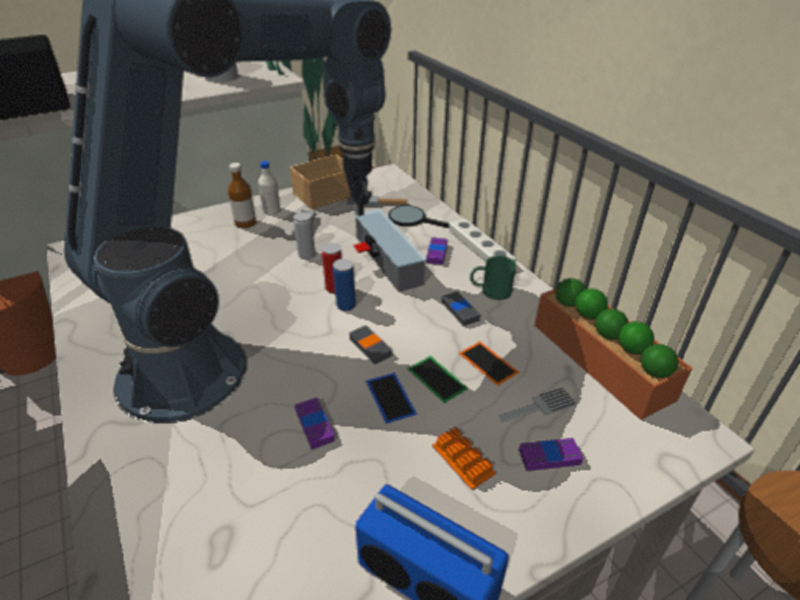

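The lid is still shut. The finger did touch the pad at its expected 70 mm height, and I stopped on a contact transient, so I press the full travel.

```bash
python3 - <<'E'
from h import *
x,y=.5400,.1815
o=ori([x,y,.09],86.7)
manip.move_l([x,y,.074],o,.15); f0=st("low")["ft_force"]
z=.074
while z>.0555:
    z-=.0015; manip.move_l([x,y,z],o,.03); s=manip.read_state(); df=s["ft_force"]-f0
    print(round(z,4),s["tool_pos"][2].round(4),df.round(1).tolist())
    if df[2]>22 : break
manip.move_l([x,y,.17],o,.2); manip.sleep(.8)
st("up"); shot("open2",("side",))
E
```

```text
low t 10.6 tcp [0.5405, 0.1817, 0.0748] F [0.8, 0.2, 0.0] w -0.0001
0.0725 0.0731 [-1.3, 0.2, -0.4]
0.071 0.071 [-0.5, -0.1, -0.4]
0.0695 0.0697 [-3.3, -0.0, 6.0]
0.068 0.0684 [-14.2, -0.3, 15.8]
0.0665 0.067 [-23.0, 0.5, 25.4]
up t 13.3 tcp [0.54, 0.1815, 0.17] F [-0.7, -0.3, -0.3] w 0.0001
```

View pics/open2_side.png

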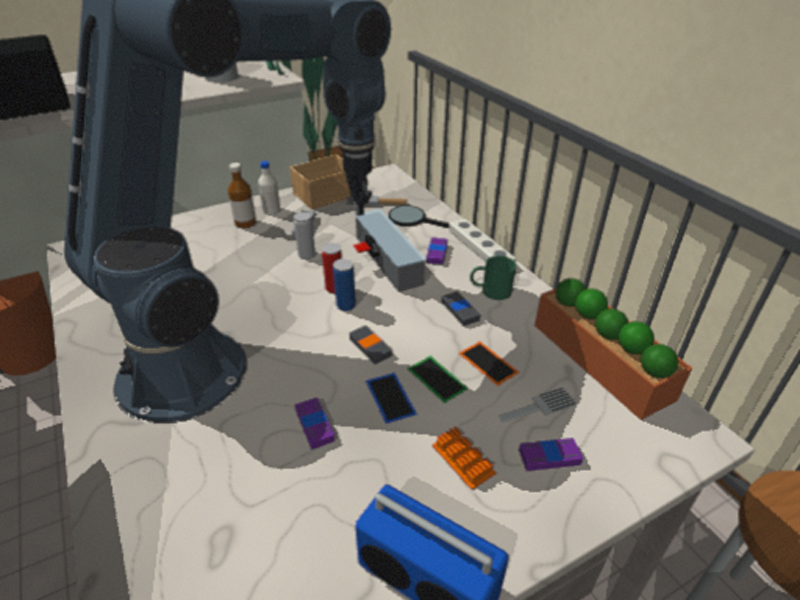

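The pad was reached at 70 mm, but the force rose stiffly, with a large −x part. That suggests the finger also bears on the catch. I'll press nearer the outer edge of the pad and watch whether the force settles.

```bash
python3 - <<'E'
from h import *
x,y=.5295,.1825
o=ori([x,y,.09],86.7)
manip.move_l([x,y,.10],o,.2)
manip.move_l([x,y,.073],o,.15); manip.sleep(.2); s0=st("low"); f0=s0["ft_force"];t0=s0["torque"]
z=.073
while z>.054:
    z-=.0015; manip.move_l([x,y,z],o,.03); 
    s=manip.read_state(); df=s["ft_force"]-f0
    manip.sleep(.1); s2=manip.read_state()
    print(round(z,4),s["tool_pos"].round(4).tolist(),df.round(1).tolist(),(s2["ft_force"]-f0).round(1).tolist(),(s2["torque"]-t0).round(2).tolist())
    if df[2]>22 : break
shot("press3",("side",))
im=manip.capture("side")[:,:,::-1]; cv2.imwrite("pics/press3c.png",cv2.resize(im[90:190,170:300],None,fx=6,fy=6,interpolation=cv2.INTER_CUBIC))
im=manip.capture("top")[:,:,::-1]; cv2.imwrite("pics/press3t.png",cv2.resize(im[110:210,120:250],None,fx=6,fy=6,interpolation=cv2.INTER_CUBIC))
E
```

```text
low t 14.4 tcp [0.5302, 0.1827, 0.0742] F [0.4, 0.1, 0.5] w -0.0001
0.0715 [0.5295, 0.1825, 0.0716] [-0.4, -0.2, -0.9] [-0.5, -0.3, -1.7] [0.03, 0.09, -0.01]
0.07 [0.5296, 0.1826, 0.07] [-0.0, 0.3, 0.5] [0.3, 1.4, -1.1] [0.12, -0.05, -0.07]
0.0685 [0.5291, 0.1826, 0.0684] [-3.8, 0.0, 4.1] [-3.0, 0.0, 3.8] [0.21, 0.69, 0.0]
0.067 [0.5292, 0.1825, 0.0669] [-4.9, 0.9, 5.2] [-5.1, 0.2, 4.2] [0.16, 0.86, -0.05]
0.0655 [0.529, 0.1825, 0.0654] [-7.6, 1.0, 7.0] [-6.8, 0.8, 7.0] [0.2, 1.49, -0.02]
0.064 [0.5287, 0.1826, 0.0639] [-9.3, 1.7, 7.6] [-8.7, 1.2, 7.6] [0.25, 1.79, 0.01]
0.0625 [0.5284, 0.1826, 0.0623] [-10.5, 0.9, 9.2] [-10.5, 1.5, 9.5] [0.34, 2.16, -0.06]
0.061 [0.528, 0.1826, 0.0607] [-13.9, 1.3, 8.9] [-13.0, 1.4, 9.3] [0.46, 2.67, -0.04]
0.0595 [0.528, 0.1827, 0.0601] [-19.2, -0.8, 23.5] [-19.6, 1.4, 24.6] [0.12, 3.82, -0.08]
```

View pics/press3c.png

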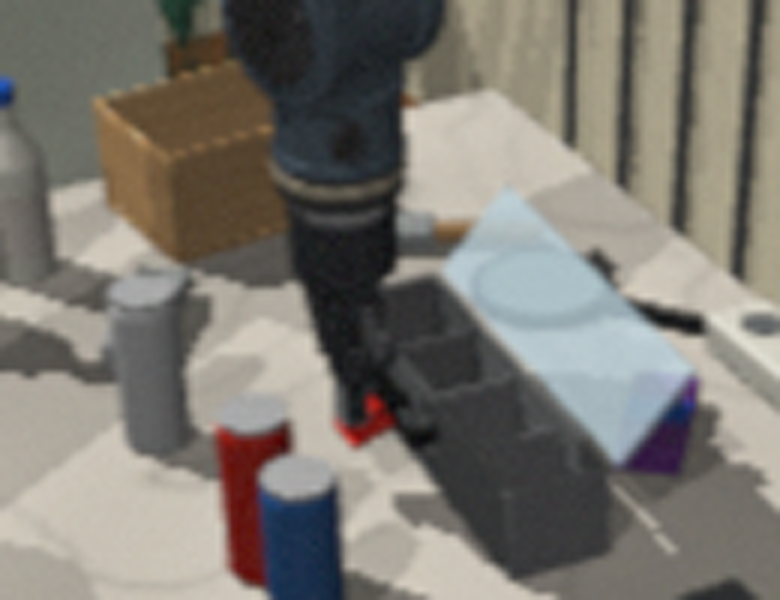

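View pics/press3t.png

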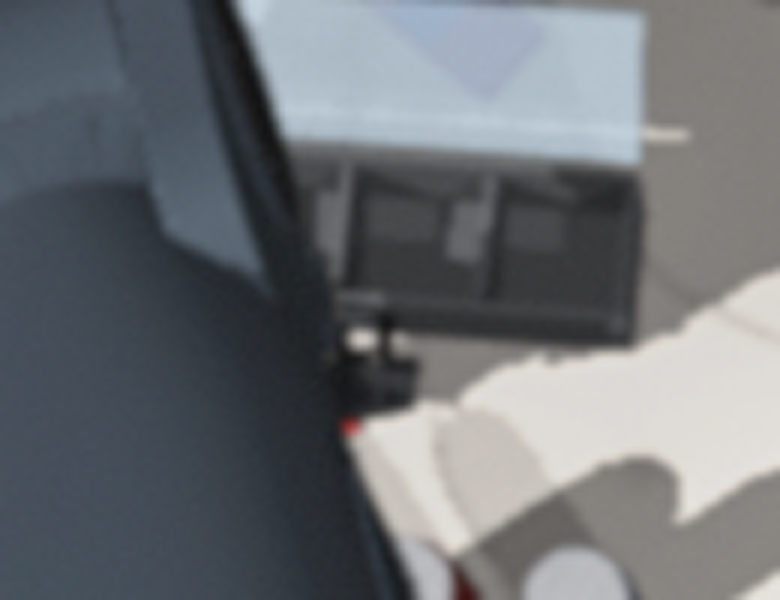

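The lid has sprung open and leans back: in the top crop the lid is at (450,80) and the cells show below it. Next, slide the orange rest.

```bash
cat >> h.py <<'E'
def slide(src,dst,ysrc,ydst,via=None,z=.006,sp=.09):
    """src/dst xy, jaw yaws in deg"""
    o=ori([*src,z],ysrc); o2=[0,90,o[2]+(ydst-ysrc)]
    manip.goto([*src,.10],o); manip.set_gripper(.068,25)
    manip.move_l([*src,.03],o,.15); f0=fzero()
    manip.move_l([*src,z],o,.06); s=st("down")
    if abs(s["ft_force"][2]-f0[2])>8: print("contact!",s["ft_force"]-f0)
    manip.set_gripper(.03,25); s=st("grip")
    if not .044<s["width"]<.056: print("BAD width"); return False
    pts=(via or [])+[dst]
    for i,p in enumerate(pts):
        manip.move_l([*p,z],o2,sp); s=st("at")
    manip.sleep(.2)
    manip.set_gripper(.066,25); manip.sleep(.1)
    manip.move_l([*dst,.06],o2,.12); manip.move_l([*dst,.12],o2,.2); st("released")
    return True
E
python3 - <<'E'
from h import *
x,y=.5295,.1825
o=ori([x,y,.1],86.7)
manip.move_l([x,y,.19],o,.25)
import math
d=math.degrees
print(slide([.4126,-.1245],[.6290,-.3005],d(.125),d(.146)))
shot("s1")
E
```

```text
down t 21.5 tcp [0.4124, -0.1244, 0.0058] F [-0.1, -0.2, 0.5] w 0.0679
grip t 21.8 tcp [0.4128, -0.1246, 0.0063] F [-1.4, 0.4, 5.8] w 0.0492
at t 25.0 tcp [0.6288, -0.3001, 0.0063] F [-4.1, 4.6, 8.2] w 0.0492
released t 26.7 tcp [0.6289, -0.3005, 0.1196] F [-0.2, 0.0, -0.9] w 0.0658
True
```

View pics/s1_top.png

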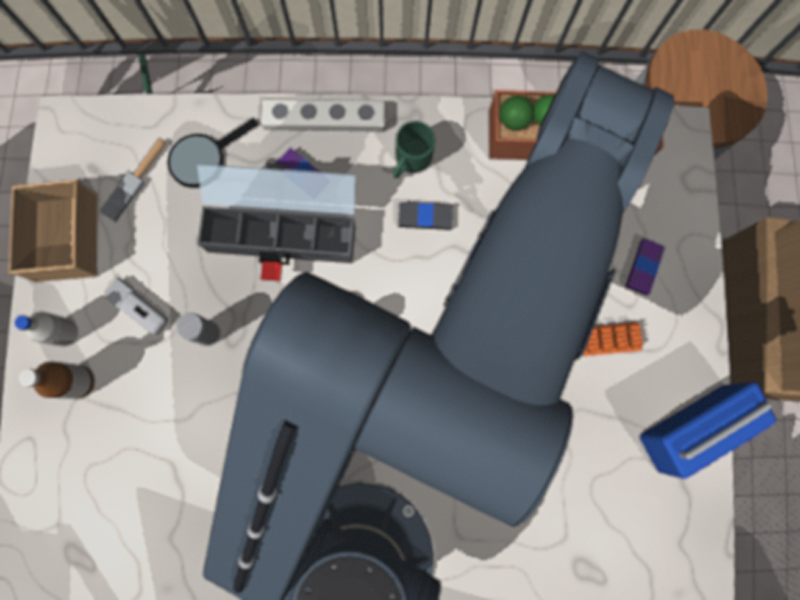

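View pics/s1_side.png

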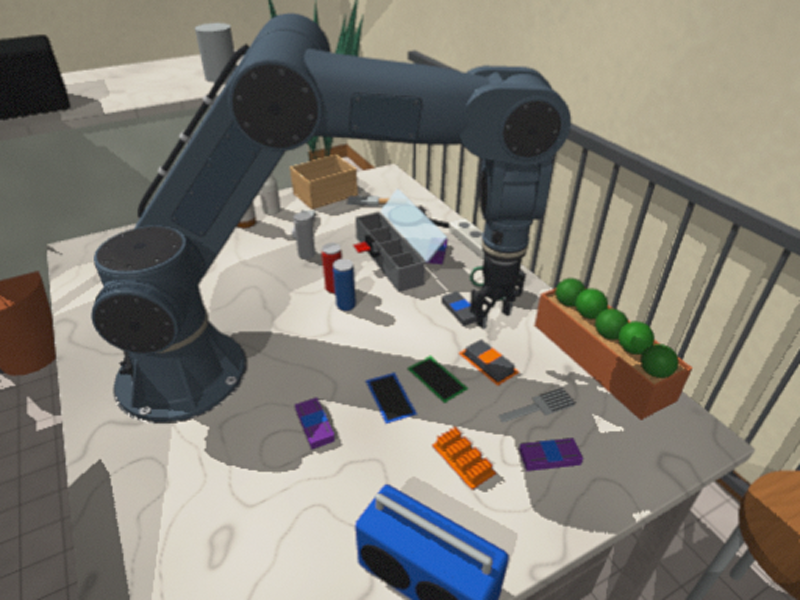

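The orange rest sits on the orange mat: side view (490,357), with an even orange border around it. Blue rest next.

```bash
python3 - <<'E'
from h import *
import math
d=math.degrees
manip.capture("top"); best=None
for k in manip.cut_out("rest_blue","top"):
    ys,xs=np.nonzero(k["region"])
    if abs(xs.mean()-271)<12 and abs(ys.mean()-138)<12: best=fit(boxpts(.05,.11,.022),{"top":k["region"]},[.674,-.113,0]); break
print(best,[ (np.round(q["location"],3)) for q in manip.find_in("rest_blue","top")])
p=[.6743,-.1133,-.02] if best is None else list(best[0])
if math.hypot(p[0]-.6743,p[1]+.1133)<.01:
    print(slide(p[:2],[.381,-.2865],d(p[2]),d(-.130)))
    manip.goto([.40,.16,.24],ori([.40,.16,.24],0)); shot("s2")
    st()
E
```

```text
(array([ 0.67697353, -0.11446335, -0.00927085]), np.float64(0.8774509803921569)) [array([ 0.574, -0.566,  0.022]), array([0.659, 0.174, 0.075]), array([ 0.673, -0.114,  0.025]), array([0.777, 0.159, 0.024])]
down t 29.1 tcp [0.6768, -0.1144, 0.0058] F [0.2, 0.7, -0.5] w 0.0681
grip t 29.4 tcp [0.6772, -0.1145, 0.0064] F [-1.2, 0.7, 4.5] w 0.0495
at t 33.3 tcp [0.3815, -0.2866, 0.0064] F [4.4, 2.4, 7.0] w 0.0493
released t 35.0 tcp [0.3809, -0.2864, 0.1196] F [-0.3, -0.6, -1.6] w 0.0658
True
 t 36.8 tcp [0.4002, 0.1593, 0.2397] F [0.1, -0.7, -0.7] w 0.0663
```

View pics/s2_top.png

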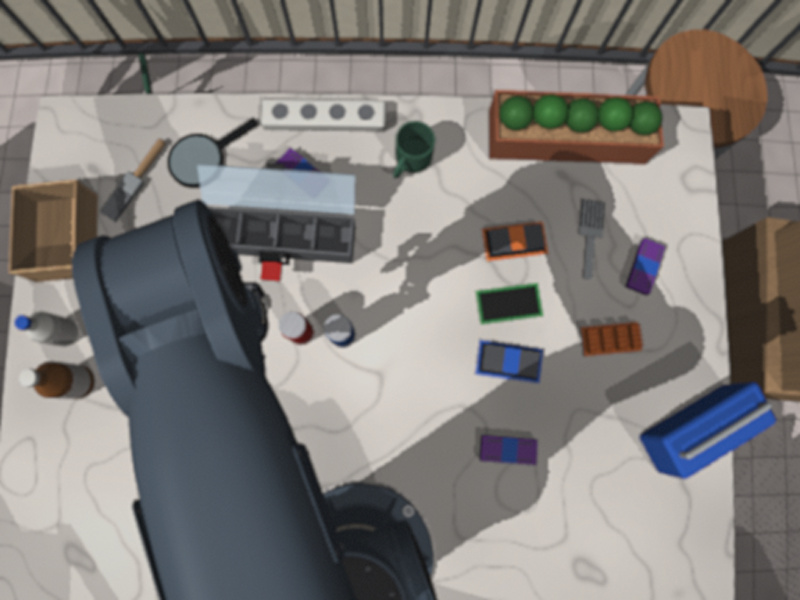

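View pics/s2_side.png

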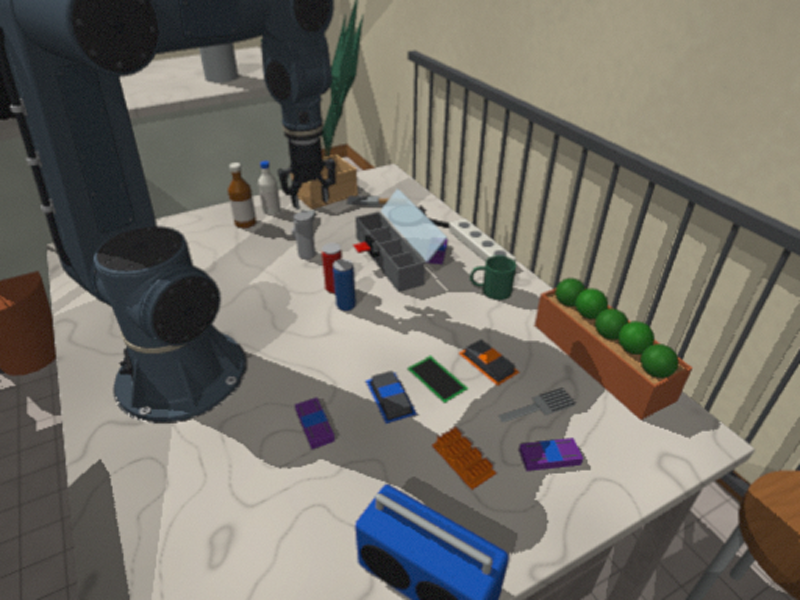

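Both rests sit within their borders: top view orange (515,240), blue (510,361). Now I measure the open box in the earlier clear picture and check the rests in crops.

```bash
python3 - <<'E'
from h import *
a=cv2.imread("pics/s1_top.png")[150:280,180:380]; a=cv2.resize(a,None,fx=4,fy=4,interpolation=cv2.INTER_CUBIC)
cv2.imwrite("pics/c_box.png",a)
b=cv2.imread("pics/s2_top.png")[210:390,440:580]; cv2.imwrite("pics/c_rest.png",cv2.resize(b,None,fx=3.3,fy=3.3,interpolation=cv2.INTER_CUBIC))
E
```

```text
(no output)
```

View pics/c_box.png

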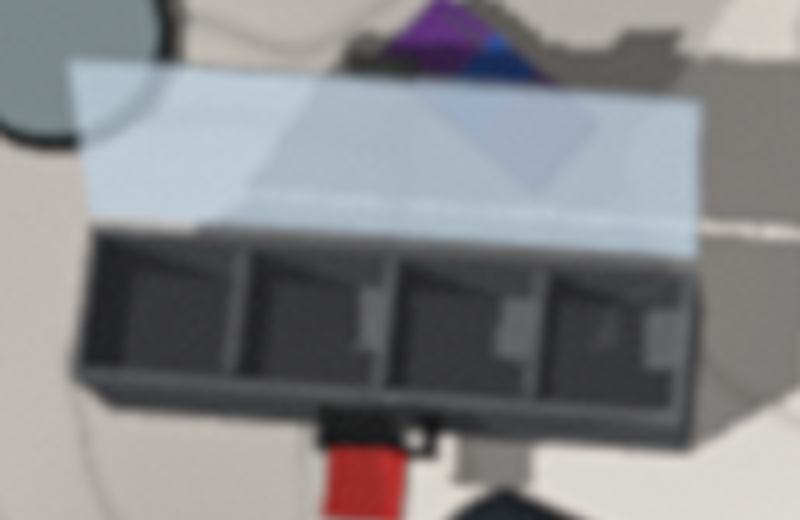

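View pics/c_rest.png

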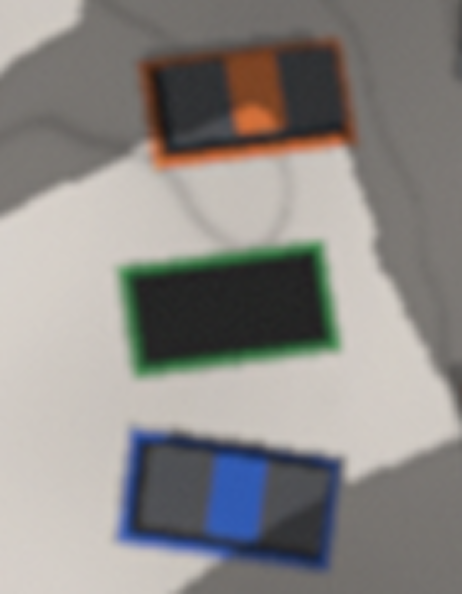

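```bash
python3 - <<'E'
from h import *
def px(l): 
    u=(np.array(l,float)+.5)/4-.5+[180,150]; return (u+.5)*.64-.5
L=unproj(px([(93,232),(695,265),(690,415),(75,375)]),"top",.075); print(L.round(4).tolist(),L.mean(0).round(4))
print(np.linalg.norm(np.diff(np.r_[L,L[:1]],axis=0),axis=1).round(4))
e=(L[0]-L[1]+L[3]-L[2])/2; print("yaw",np.arctan2(-e[0],e[1]))
dv=unproj(px([(245,242),(232,375),(393,250),(383,387),(540,262),(535,397)]),"top",.075); print("div",dv.round(4).tolist())
for c0 in((.6225,.177),):
  for yw in(-.055,):
    R=np.array([[np.cos(yw),-np.sin(yw)],[np.sin(yw),np.cos(yw)]])
    print([ (np.array(c0)+R@[0,l]).round(4).tolist() for l in(-.111,-.037,.037,.111)])
    print("btn",np.array(c0)+R@[-.080,0])
# overlay for hypotheses
im=cv2.imread("pics/c_box.png")
def draw(c0,yw,col):
    for P in ([[-.039,-.15],[.039,-.15],[.039,.15],[-.039,.15]],[[-.039,-.074],[.039,-.074]],[[-.039,0],[.039,0]],[[-.039,.074],[.039,.074]]):
        P=pose(np.c_[np.array(P),np.full(len(P),.075)],[*c0,yw]); u=proj(P,"top"); u=((u+.5)/.64-.5-[180,150]+.5)*4-.5
        cv2.polylines(im,[u.round().astype(int)],True,col,1)
draw((.6225,.177),-.055,(0,255,255))
cv2.imwrite("pics/c_box2.png",im)
E
```

```text
[[0.6647, 0.3224, 0.075], [0.652, 0.0256, 0.075], [0.5772, 0.0257, 0.075], [0.5923, 0.3258, 0.075]] [0.6216 0.1749 0.075 ]
[0.2971 0.0747 0.3005 0.0724]
yaw -0.04666226219825457
div [[0.6604, 0.2463, 0.075], [0.5934, 0.2484, 0.075], [0.6572, 0.1731, 0.075], [0.5885, 0.1744, 0.075], [0.6522, 0.101, 0.075], [0.5848, 0.1006, 0.075]]
[[0.6164, 0.0662], [0.6205, 0.1401], [0.6245, 0.2139], [0.6286, 0.2878]]
btn [0.54262097 0.18139778]
```

View pics/c_box2.png

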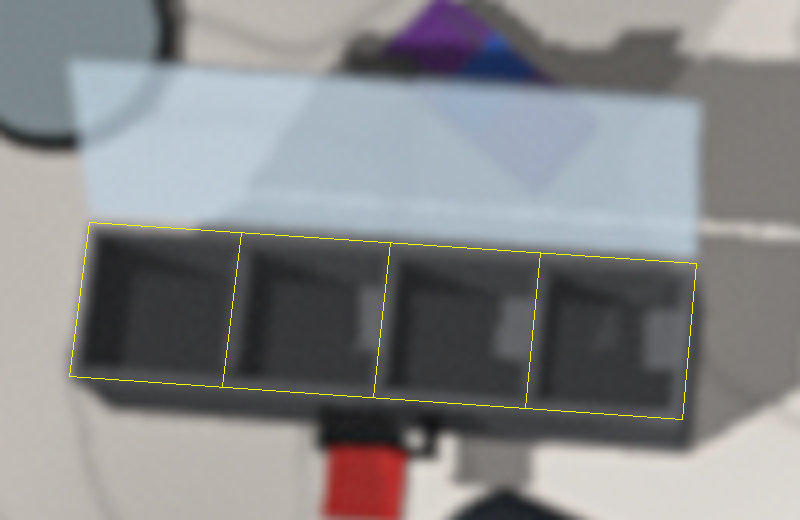

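```bash
cat >> h.py <<'E'
BC=np.array([.6215,.1747]); BY=-.052
def cell(l,dx=0): return BC+np.array([[np.cos(BY),-np.sin(BY)],[np.sin(BY),np.cos(BY)]])@[dx,l]
def pick(xy,yaw,z=.081):
    o=ori([*xy,z],yaw); manip.goto([*xy,.19],o); manip.set_gripper(.078,30)
    manip.move_l([*xy,.14],o,.2); f0=fzero(); manip.move_l([*xy,z],o,.1)
    df=fzero()-f0; print("touch",df.round(1).tolist())
    if abs(df[2])>6: manip.move_l([*xy,.19],o,.15); return None
    manip.set_gripper(.04,30); s=st("grip")
    if not .046<s["width"]<.057: print("BAD width"); return None
    manip.move_l([*xy,.195],o,.15); s=st("lift"); return o
def place(xy,yaw,ztgt=.0855):
    o=ori([*xy,.195],yaw); manip.move_l([*xy,.197],o,.2); manip.sleep(.15); f0=fzero(); st("over")
    manip.move_l([*xy,.17],o,.12)
    z=.17
    while z>ztgt-.002:
        z-=.006 if z>.095 else .002
        manip.move_l([*xy,z],o,.06); df=fzero()-f0
        if abs(df[2])>7 or np.hypot(df[0],df[1])>7:
            print("contact z",round(z,4),df.round(1).tolist()); break
    s=st("bottom"); return s["tool_pos"][2],o
def release(xy,o):
    manip.set_gripper(.059,30); manip.sleep(.15)
    p=manip.read_state()["tool_pos"]; manip.move_l([p[0],p[1],.15],o,.12); manip.move_l([p[0],p[1],.21],o,.25); st("rel")
E
python3 - <<'E'
from h import *
o=pick([.425,.315],87)
if o is not None:
    c=cell(.111); print(c); z,o=place(c,87)
    if z<.0905: release(c,o)
    else: print("STOP high")
shot("p0",("side",))
E
```

```text
touch [0.3, -0.4, -0.4]
grip t 39.7 tcp [0.4255, 0.3154, 0.0819] F [-0.8, 0.7, 6.0] w 0.0505
lift t 40.6 tcp [0.4246, 0.3147, 0.1941] F [0.0, -0.3, -1.9] w 0.0512
[0.6272694  0.28554996]
over t 42.0 tcp [0.6267, 0.2858, 0.1974] F [0.2, -0.3, -2.5] w 0.0509
contact z 0.084 [-2.0, 2.6, 15.8]
bottom t 46.6 tcp [0.6279, 0.2863, 0.0855] F [-1.8, 2.3, 13.3] w 0.0507
rel t 48.1 tcp [0.6274, 0.2856, 0.21] F [-0.1, 0.2, -0.7] w 0.059
```

View pics/p0_side.png

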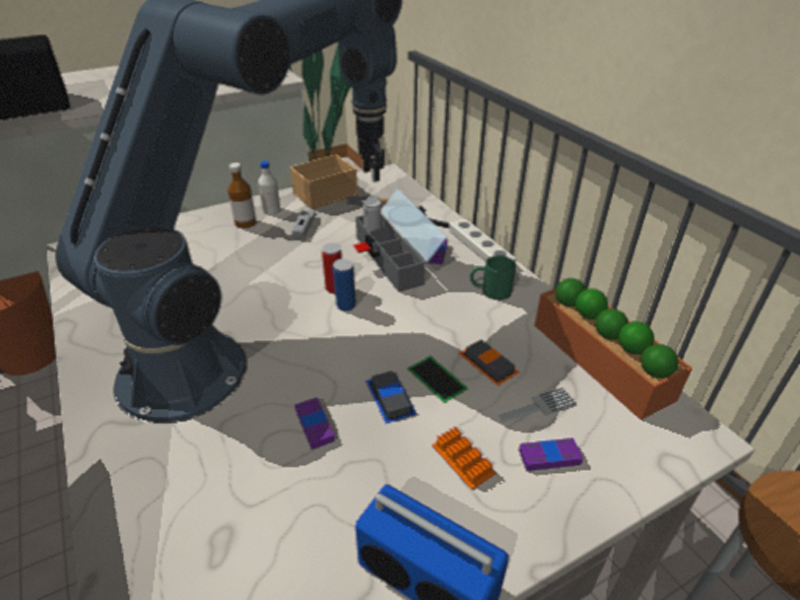

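The silver can stands in the far cell at (372,210), and the touchdown height was right. Red can next.

```bash
python3 - <<'E'
from h import *
o=pick([.4306,.1272],0)
if o is not None:
    c=cell(-.037); print(c); z,o=place(c,87)
    if z<.0905: release(c,o)
    else: print("STOP high")
shot("p1",("side",))
E
```

```text
touch [-1.2, -0.4, 0.4]
grip t 51.2 tcp [0.4311, 0.1274, 0.0818] F [-0.6, -0.7, 7.4] w 0.0512
lift t 52.1 tcp [0.4302, 0.1271, 0.1942] F [0.1, -0.8, -2.1] w 0.051
[0.61957687 0.13775001]
over t 53.9 tcp [0.6194, 0.1378, 0.1972] F [-0.7, 0.1, -2.3] w 0.0508
contact z 0.084 [-2.7, 1.5, 17.7]
bottom t 58.5 tcp [0.6203, 0.1381, 0.0855] F [-3.4, 1.6, 15.4] w 0.051
rel t 60.0 tcp [0.6197, 0.1378, 0.21] F [-0.5, -0.5, -0.4] w 0.059
```

View pics/p1_side.png

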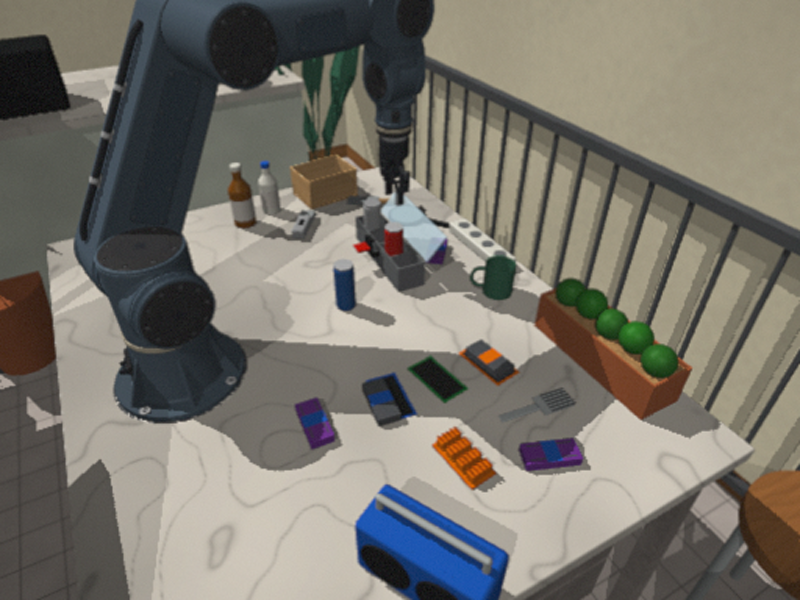

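The red can stands in its cell at (395,238). The blue rest has meanwhile been knocked off-centre, from (390,396) to (385,402). I'll place the blue can first and then correct the rest.

```bash
python3 - <<'E'
from h import *
o=pick([.4285,.0447],87)
if o is not None:
    c=cell(-.111); print(c); z,o=place(c,87)
    if z<.0905: release(c,o)
    else: print("STOP high")
manip.goto([.42,.25,.25],ori([.42,.25,.25],87))
shot("p2")
R=boxpts(.05,.11,.022)
for q,p0 in(("rest_blue",[.38,-.287,-.13]),("rest_orange",[.629,-.3,.14])):
    for k in manip.cut_out(q,"top"):
        ys,xs=np.nonzero(k["region"]); u=unproj([[xs.mean(),ys.mean()]],"top",.02)[0]
        if np.hypot(u[0]-p0[0],u[1]-p0[1])<.07: print(q,fit(R,{"top":k["region"]},[u[0],u[1],p0[2]]),u.round(3)); break
    print([np.round(d["location"],3).tolist() for d in manip.find_in(q,"top")])
E
```

```text
touch [-0.6, 0.2, 0.5]
grip t 62.8 tcp [0.4291, 0.0448, 0.0818] F [-1.3, 0.2, 7.5] w 0.0509
lift t 63.7 tcp [0.4281, 0.0446, 0.1942] F [-0.7, 0.3, -2.5] w 0.0508
[0.6157306  0.06385004]
over t 64.9 tcp [0.6152, 0.0638, 0.1973] F [-0.2, -0.3, -1.2] w 0.0514
contact z 0.084 [-2.9, -2.9, 20.9]
bottom t 69.5 tcp [0.6172, 0.0639, 0.0861] F [-3.1, -3.2, 19.7] w 0.0512
rel t 71.0 tcp [0.6173, 0.0637, 0.21] F [0.5, 0.8, -0.6] w 0.0591
rest_blue (array([ 0.35224998, -0.29590542, -0.1282147 ]), np.float64(0.9128565846033607)) [ 0.352 -0.294  0.02 ]
[[0.352, -0.296, 0.02], [0.571, -0.565, 0.022], [0.207, -0.28, 0.025], [0.779, 0.156, 0.026]]
rest_orange (array([ 0.62998513, -0.30029436,  0.16199153]), np.float64(0.9078787878787878)) [ 0.627 -0.299  0.02 ]
[[0.63, -0.298, 0.02]]
```

View pics/p2_top.png

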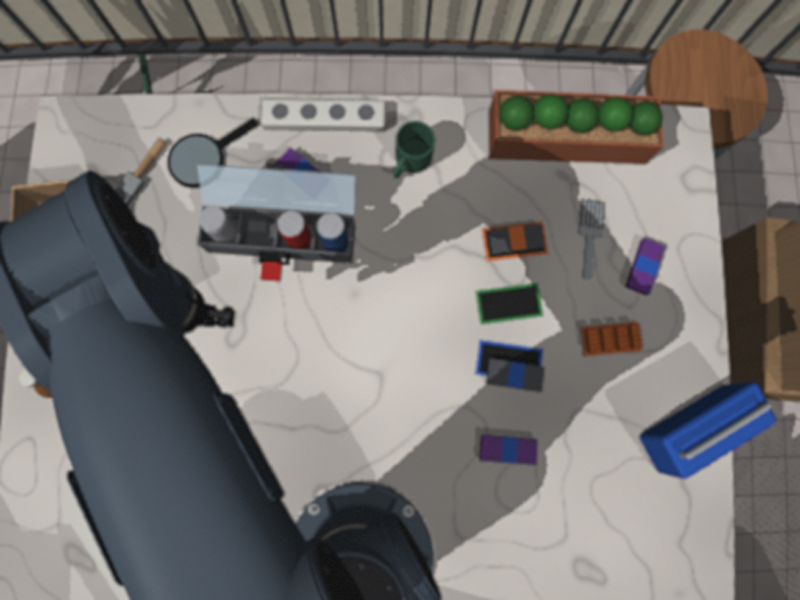

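View pics/p2_side.png

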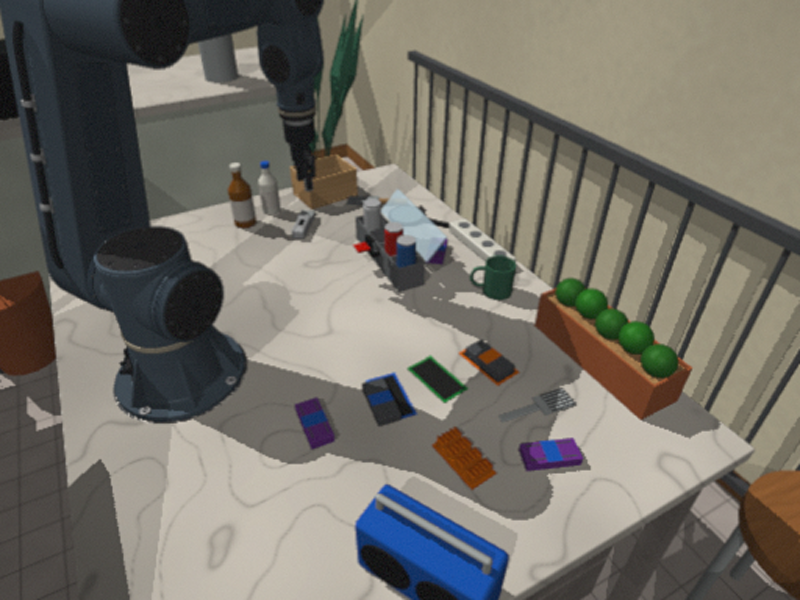

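All three cans are in cells. The blue rest is 30 mm off its mat, at (.352,−.296), so I slide it back.

```bash
python3 - <<'E'
from h import *
import math
d=math.degrees
print(slide([.3522,-.2959],[.381,-.2868],d(-.128),d(-.132)))
manip.goto([.42,.20,.28],ori([.42,.2,.28],87)); st()
shot("f")
R=boxpts(.05,.11,.022); mat=boxpts(.07,.13,0)
for q,P,p0 in(("rest_blue",R,[.38,-.287,-.13]),("rest_orange",R,[.629,-.3,.14])):
    for k in manip.cut_out(q,"top"):
        ys,xs=np.nonzero(k["region"]); u=unproj([[xs.mean(),ys.mean()]],"top",.02)[0]
        if np.hypot(u[0]-p0[0],u[1]-p0[1])<.07: print(q,fit(P,{"top":k["region"]},[u[0],u[1],p0[2]])); break
    print([np.round(e["location"],3).tolist() for e in manip.find_in(q,"top")][:2])
a=cv2.imread("pics/f_top.png")
cv2.imwrite("pics/f_c.png",cv2.resize(a[210:390,440:580],None,fx=3.3,fy=3.3,interpolation=cv2.INTER_CUBIC))
cv2.imwrite("pics/f_b.png",cv2.resize(a[150:280,180:380],None,fx=4,fy=4,interpolation=cv2.INTER_CUBIC))
b=cv2.imread("pics/f_side.png"); cv2.imwrite("pics/f_s.png",cv2.resize(b[170:300,300:480],None,fx=4,fy=4,interpolation=cv2.INTER_CUBIC))
E
```

```text
down t 75.9 tcp [0.3521, -0.2958, 0.0058] F [-0.0, 0.5, -0.1] w 0.0676
grip t 76.2 tcp [0.3524, -0.2961, 0.0064] F [0.1, 0.8, 5.8] w 0.0496
at t 76.7 tcp [0.382, -0.2869, 0.0064] F [4.7, 1.1, 3.9] w 0.0491
released t 78.3 tcp [0.3809, -0.2868, 0.1196] F [-0.1, -0.7, 0.0] w 0.0658
True
 t 80.2 tcp [0.4202, 0.1993, 0.2796] F [-0.4, -0.3, -0.8] w 0.0662
rest_blue (array([ 0.38141528, -0.28696221, -0.15113651]), np.float64(0.9365264797507789))
[[0.572, -0.563, 0.022], [0.38, -0.286, 0.021]]
rest_orange (array([ 0.63087977, -0.30193648,  0.14127837]), np.float64(0.9447876447876448))
[[0.629, -0.298, 0.02]]
```

View pics/f_c.png

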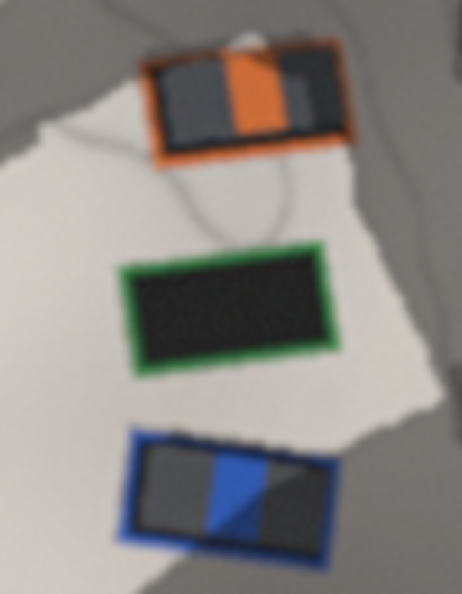

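View pics/f_b.png

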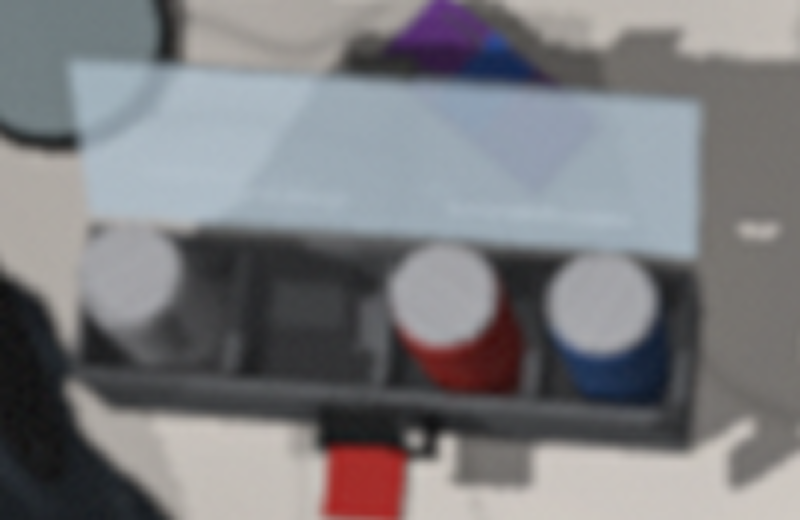

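View pics/f_s.png

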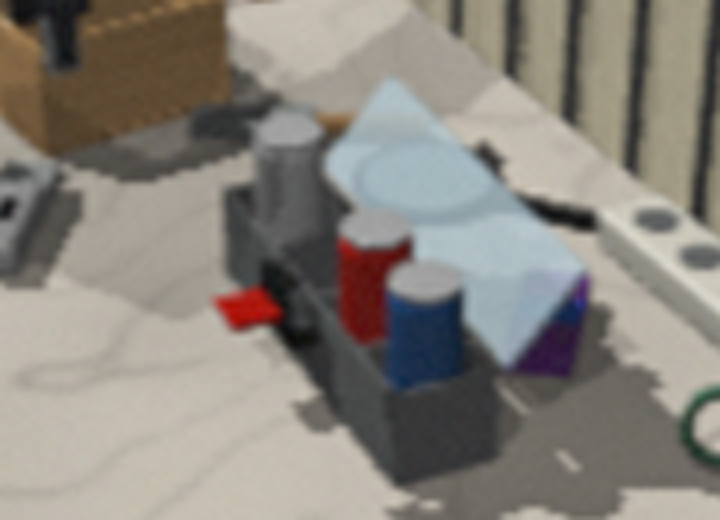

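View pics/f_side.png

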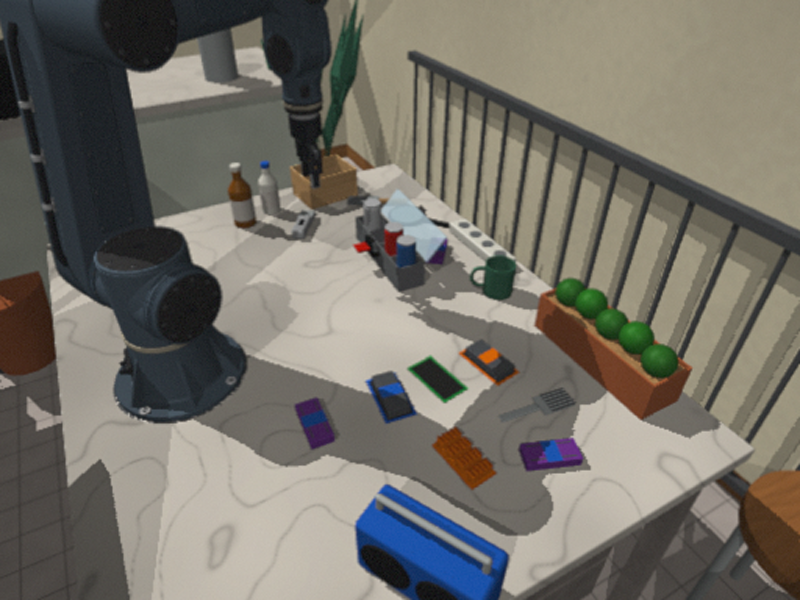

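```bash
python3 - <<'E'
from h import *
u=((np.array([(133,273),(445,296),(604,303)],float)+.5)/4-.5+[180,150]+.5)*.64-.5
P=unproj(u,"top",.131)[:,:2]
for p,l in zip(P,(.111,-.037,-.111)): print(p.round(4),"err mm",((p-cell(l))*1000).round(1))
im=manip.capture("top"); print(st()["t"])
manip.close_job()
E
```

```text
[0.6278 0.2843] err mm [ 0.5 -1.3]
[0.6186 0.1372] err mm [-1.  -0.6]
[0.6164 0.0633] err mm [ 0.7 -0.5]
 t 80.5 tcp [0.4201, 0.1998, 0.2799] F [0.1, -0.8, -0.1] w 0.0659
80.5333
the job is handed in; nothing more can be done
```

The bench is set out and I handed the job in at about 80 s. `close_job` gives no verdict, so the result below rests on my own checks.

- **Box:** The first two presses on the latch stopped too early, because I cut them off on contact force. The third, nearer the outer edge of the pad, opened it. The last pictures show the lid leaning fully back.
- **Cans:** The silver, red and blue cans each stand upright in their own cell, with their tops measured within 2 mm of the cell centres. I saw no white can in any view.
- **Tool rests:** I slid the orange and blue rests to their mats without lifting them. The blue one was later knocked about 30 mm off its mat, so I slid it back. The last fits put both within 3 mm of their mat centres and turned less than 0.03 rad. I saw no green rest.
- **Left alone:** The mug, clipper, guard combs, pick comb and purple slabs look unmoved in the final views. I compared those by eye rather than measuring them.
- **Disagreement:** The side camera's fits differed from the top camera's by about 6–15 mm in depth, so I used the top view for every position. The touchdown heights, the grip widths and the final crops agreed with it.

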